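# Set and lock the air regulator on a jeweller's bench

### The arm

A 6-joint arm with a two-finger parallel gripper is mounted at the origin on the work surface. World frame = base frame: x ahead of the robot, y to its left, z up, the work surface at z = 0. Lengths are in mm, angles in rad, forces in N, time in s.
With the tool pointing down it reaches from about 250 to 775 mm from the base axis. Payload 8.9 kg.
Tool frame: the origin (TCP) lies between the finger pads; the fingertips stand 8 mm ahead of it and the grasp point (between the pads) lies 11 mm behind it; z points along the fingers, y is the line along which they close (so a half turn about z gives the same grasp; the last joint's range is limited). The gripper opens to 85 mm and grips with 20 to 120 N. Pads are 22 mm wide; open, the fingers measure 114 mm over their backs; the gripper's body (76 mm by 85 mm) begins 54 mm behind the grasp point. The pads swing forward as they close: fully open they stand 13 mm farther back than shut.
Start: joints at [1.209, 0.291, -0.153, 1.127, 0, 1.431], TCP at [115.999, 512.023, 239.305] pointing down, gripper open.
Joint ranges: [-2.52, 2.52], [-0.91, 1.74], [-1.3, 1.37], [-1.96, 2.02], [-1.52, 1.47], [-3.14, 3.14]. Speed limits (rad/s): [2.22, 2.22, 2.79, 3.14, 3.14, 3.14].

### API

Orientations are given as [roll, pitch, yaw] about the fixed x, y, z axes, in that order (R = Rz(yaw) Ry(pitch) Rx(roll)).
In Python, from rig import manip, cams, nets gives the robot as it stands.
- The arm moves only by the tool jog_arm, never from a script. Its argument "plan" is a list of rows, each a list of 7 numbers: the turn, a rotation vector about the world's x, y, z in rad, then the shift along the world's x, y, z in cm, then the finger opening in cm, from 0 to 8.54. A call has 1 to 5 rows; each row shifts and turns the commanded pose from where the row before left it; what a row does not reach is not made up. A row lasts 1/8 s, in which the tool goes at most 62.5 mm and 10.7 degrees, less where a joint would pass 70% of its speed; a pose out of reach is approached as far as the arm can. A call with a gripper value outside its range is refused whole. The fingers move at their own pace and stop on an object; the grip force is fixed at half the most. Time passes only in rows, so rows that do not move let the fingers close. It gives the time, the measured TCP pose, the force, the opening and the grip force at its end, in the units of the state.
- manip.get_state(): the state, without advancing time (a new reading comes with each control period).
- cams.camera(name): name is "scene" or "top"; returns a dict with "image" (480x640x3 uint8, blue, green, red), "range_z" (480x640 float32, mm along the optical axis (not along the pixel's ray), 0 where there is no reading), "fovy" (degrees; the focal length in pixels is half the picture's height over the tangent of half this angle, whatever the lens; pixels are square), "cx", "cy" (the principal point, pixels), "R" (3x3) and "t" (3): a world point X has camera coordinates R X + t. Camera axes: x right, y down, z forward; pixel columns grow to the right and rows downward; lengths in mm; the calibration is good to about 2 mm. A picture is of the moment at which its call begins.
- manip.finish_job(): hands the job in; it is judged then, once.
Trained networks look in the newest picture that a camera, given by its name, has taken for a name from the list of things; names that differ only in an ending like _2 or _b are one class to them, and where a whole thing is asked for, a point or a joint stands for the part that bears it (a point fixed in the world has none). Each returns a list of dicts, best first, with "confidence" (0 to 1); they miss things now and then, are a little off and sometimes report something else, mostly with a low value. They report only what shows in the picture. A call takes as long as a camera call. They do not tell look-alikes from the thing itself.
- nets.regions_of(query, camera): "pixels" (480x640 bool, what is visible of it) and "at" ([row, column] in pixels, amid what is visible of it).
The state is a dict: "time_s": time; "qpos": joint angles; "qvel": joint speeds; "joint_efforts": joint torques, N m; "position": TCP position; "tcp_rot": TCP orientation; "contact_force": force on the tool from outside, world axes, zero at the start; "torque": the same for the moment, N m; "width": finger opening in mm; "grip_force": force on a finger pad.
Only numpy, scipy, OpenCV 4.12 (cv2) and the standard library are available. Lean on these libraries where they do the work, as an engineer would, in place of code of your own. Each camera call takes 0.05 s, during which the arm holds its last target. There are 200 camera calls.

### The job

Set the air pressure for the engraving handpiece: turn the blue regulator knob until its white pointer points at the green mark on its block, then pull the knob straight up as far as it goes to lock it, and let go of it. Leave the red regulator's knob as it is.

Things in the scene. Friction and masses are not known exactly. Their poses are not given: they have to be found in the camera images.
- blue_knob (a point): Grip point on the axis of the blue knob: an upright cylinder 40 mm in diameter, 40 mm tall, grippable across any diameter, on a round skirt (56 mm across, 5 mm thick) moving with it. The point is 14 mm below the knob's top, 26 mm above the skirt, 66 mm above the table when in (80 out). Its x axis lies level along the white pointer on the knob's top and skirt; z is up.
- blue_turn (a joint): Knob angle in rad: 0 = white pointer at the middle of the green mark (18 x 14 mm, on the block's top 31 to 49 mm from the axis), growing clockwise seen from above. Starts 0.6 to 1.3 clockwise of the mark: turn it back anticlockwise by that angle. Stops at -0.7 and 1.7; friction 0.05 N m; stays where left. Thin black ticks are only a scale.
- blue_pull (a joint): How far the blue knob is pulled up, in m: 0 = in (start), 0.014 = out at its stop, an orange collar showing below. 4 N of friction; stays where left. Turn it while in, pull it at the mark. Its fixed aluminium block is 100 x 90 mm, 34 mm high, with a gauge (30 mm high, reaching 90 mm from the axis) opposite the mark.
- red_pointer (a point): Tip of the white pointer on the skirt of the red regulator's knob, 26 mm from that knob's axis and 40 mm above the table; its x axis points outward along the pointer. The red regulator is sized like the blue one, and stands to its left or right. Its knob is not to be turned or pulled.
Mind the look-alikes: they are no part of the job. What is shaped like the part that bears blue_knob but brown or turquoise is not meant.

How it is judged:
By the outcome, as a careful person would: the job done as asked, in the order asked, and still so for the second after the job is handed in, with the robot touching nothing.
It also fails if it takes over 32 s, if anything falls off the work surface, if the arm or the gripper's body presses on something with over 40 N, if the wrist force passes 120 N, or if a joint passes its speed limit or range.

## Working session

There is one attempt and no reset: what is moved stays moved. The work goes in short steps, Python scripts to look and compute and a tool call to move; the robot and the scene stay as the last step left them, time stands still between calls to the robot, and variables do not carry over. Pictures are saved under pics/ and viewed, at most 10 in all, crops included, and the job is handed in when it is done.

Besides the shell and the picture viewer there is one more tool, called in YAML: its name, and indented under it one key for each argument. jog_arm: Moves the arm, as the interface text tells. Its arguments: {"type":"object","properties":{"plan":{"type":"array"}},"required":["plan"]}

```bash
mkdir -p pics; cat > h.py <<'E'
import numpy as np, cv2
from rig import manip, cams, nets
def geom(c):
    f=240/np.tan(np.radians(c["fovy"])/2); return f,c["cx"],c["cy"],np.array(c["R"]),np.array(c["t"])
def world(c,rc,z=None):
    f,cx,cy,R,t=geom(c); r,k=rc
    d=R.T@np.array([(k-cx)/f,(r-cy)/f,1.]); o=-R.T@t
    s=c["range_z"][int(round(r)),int(round(k))] if z is None else (z-o[2])/d[2]
    return o+s*d
def pix(c,X):
    f,cx,cy,R,t=geom(c); p=R@np.array(X)+t; return cy+f*p[1]/p[2], cx+f*p[0]/p[2]
E
python3 - <<'E'
from h import *
for n in("scene","top"):
    c=cams.camera(n); cv2.imwrite(f"pics/{n}0.png",c["image"])
    f,cx,cy,R,t=geom(c); print(n,f,cx,cy,(-R.T@t).round(),R.round(2).tolist())
    for q in("blue_knob","red_pointer"):
        for d in nets.regions_of(q,n): print(q,d["confidence"],d["at"],d["pixels"].sum(),world(c,d["at"]).round(1))
E
```

```text
scene 511.4766153514439 323.82553069870914 237.8338981470495 [1198.  198.  660.] [[-0.24, 0.97, -0.01], [0.56, 0.13, -0.82], [-0.79, -0.2, -0.58]]
blue_knob 0.88 [216.0, 470.1] 590 [233.5 272.6  62.4]
blue_knob 0.76 [272.1, 257.8] 820 [ 513.5 -105.7   58.8]
blue_knob 0.59 [178.6, 219.2] 445 [ 196.6 -321.1   59.4]
red_pointer 0.6 [325.6, 402.1] 968 [589.2 171.3  58.9]
top 535.0668104769269 320.9807958214108 242.8469291982328 [ 195.  -44. 1118.] [[0.02, -1.0, -0.03], [-0.98, -0.02, -0.19], [0.19, 0.04, -0.98]]
blue_knob 0.87 [204.6, 373.9] 567 [ 474.9 -110.7   79.1]
blue_knob 0.83 [358.0, 480.1] 664 [ 179.7 -311.5   79. ]
blue_knob 0.57 [331.9, 176.4] 693 [215.  269.   78.2]
red_pointer 0.67 [165.7, 243.0] 573 [554.3 157.4  75.4]
```

View pics/scene0.png

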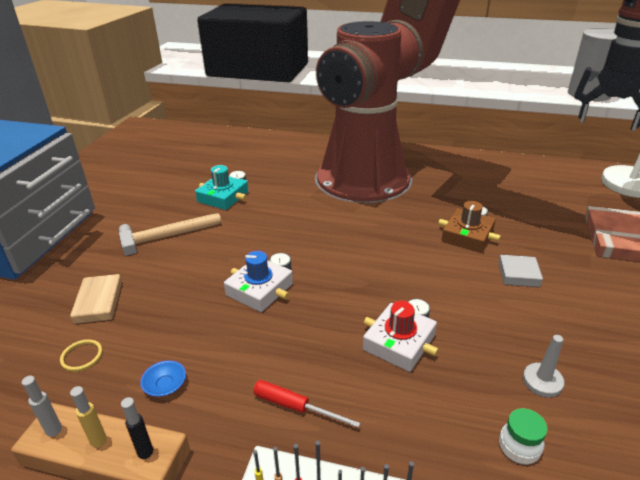

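View pics/top0.png

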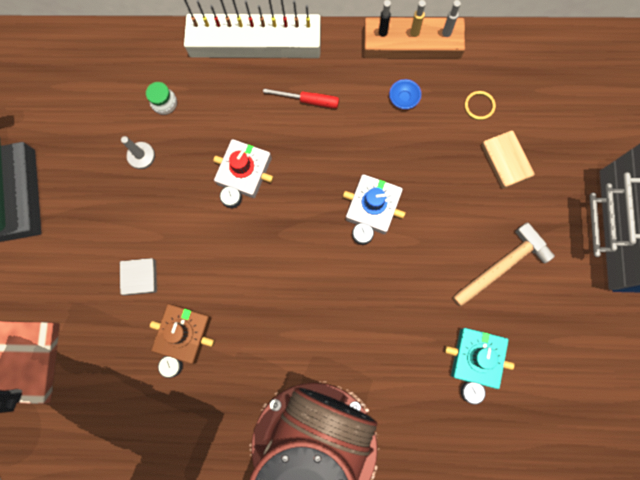

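The blue knob is the one on the white block, at top (202,375) and scene (266,258). Brown at (332,176) and turquoise (358,480) are look-alikes, and red is at (163,241). The green mark is at about (184,381) and the pointer goes right. I'll confirm this in a crop and measure.

```bash
cat > m.py <<'E'
from h import *
import sys
def meas(c,X0,zt=80,zs=40,name=None):
    f=geom(c)[0]
    # rectified planes: 4 px/mm, world window +-60mm; up = +x, left=+y
    def rect(z,s=4,w=60):
        src=np.float32([[-w,-w],[w,-w],[w,w],[-w,w]])
        P=np.float32([pix(c,(X0[0]+a,X0[1]+b,z))[::-1] for a,b in src])
        Q=np.float32([[(w-b)*s,(w-a)*s] for a,b in src])
        return cv2.warpPerspective(c["image"],cv2.getPerspectiveTransform(P,Q),(2*w*s,2*w*s),flags=cv2.INTER_CUBIC)
    T=rect(zt);B=rect(34)
    if name: cv2.imwrite(name,cv2.resize(np.hstack([T,B]),(800,400)))
    def cen(m):
        n,l,st,ce=cv2.connectedComponentsWithStats(m.astype(np.uint8)); i=1+np.argmax(st[1:,4]); u,v=ce[i]; return np.array([X0[0]+60-v/4,X0[1]+60-u/4]),st[i,4]/16
    h=cv2.cvtColor(B,cv2.COLOR_BGR2HSV); g=cen((h[...,0]>45)&(h[...,0]<75)&(h[...,1]>120)&(h[...,2]>90))
    return g
if __name__=="__main__":
    c=cams.camera("top")
    d=[d for d in nets.regions_of("blue_knob","top") if abs(d["at"][0]-203)<12 and abs(d["at"][1]-375)<12][0]
    p=d["pixels"]; rr,cc=np.nonzero(p); z=c["range_z"]
    W=np.array([world(c,(r,k)) for r,k in zip(rr,cc)])
    t=W[W[:,2]>74]; print("top",len(t),t.mean(0), (t.min(0)+t.max(0))/2, t.max(0)-t.min(0))
    k=W[(W[:,2]>34)&(W[:,2]<46)]; print("skirt",len(k),k.min(0),k.max(0))
    X0=t.mean(0); print("green",meas(c,X0,name="pics/rect0.png"),"X0",X0)
    r,k=map(int,d["at"]); cv2.imwrite("pics/crop0.png",cv2.resize(c["image"][r-45:r+45,k-60:k+60],(800,600),interpolation=cv2.INTER_CUBIC))
E
python3 m.py
```

```text
Traceback (most recent call last):
  File "m.py", line 19, in <module>
    d=[d for d in nets.regions_of("blue_knob","top") if abs(d["at"][0]-203)<12 and abs(d["at"][1]-375)<12][0]
      ~~~~~~~~~~~~~~~~~~~~~~~~~~~~~~~~~~~~~~~~~~~~~~~~~~~~~~~~~~~~~~~~~~~~~~~~~~~~~~~~~~~~~~~~~~~~~~~~~~~~^^^
IndexError: list index out of range
```

```bash
python3 - <<'E'
s=open('m.py').read()
a=s.index('    d=[d for'); b=s.index('    W=np')
s=s[:a]+'''    d={"at":(203,375)}; h=cv2.cvtColor(c["image"],cv2.COLOR_BGR2HSV); p=np.zeros((480,640),bool)
    p[175:232,345:408]=True; zz=c["range_z"]; rr,cc=np.nonzero(p)
'''+s[b:]
open('m.py','w').write(s)
E
python3 m.py
```

```text
top 315 [ 482.62358951 -110.53886313  113.13444958] [353.20532745 -88.42947239 596.35849937] [ 317.23446794   89.07003829 1043.18805039]
skirt 1003 [ 429.69573325 -167.94026674   34.00016417] [550.99101571 -57.79011756  45.89088847]
green (array([ 533.30159103, -128.28297407]), np.float64(164.5)) X0 [ 482.62358951 -110.53886313  113.13444958]
```

View pics/rect0.png

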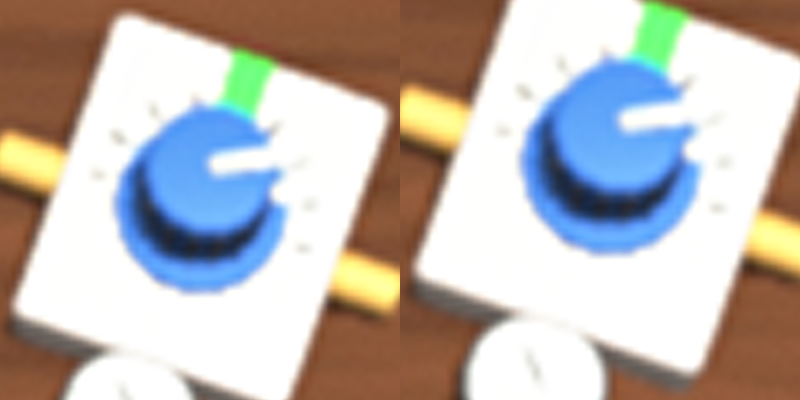

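Blue knob confirmed on the white block, with the mark up-right and the pointer clockwise of it. Now the pointer fit and the state.

```bash
cat > p.py <<'E'
from h import *
def pointer(c,ax,zt,r0,r1,th0=None):
    # angle (world, deg) of white pointer at height zt in ring r0..r1
    th=np.radians(np.arange(-180,180,1.)); rs=np.arange(r0,r1,1.); 
    P=np.array([[pix(c,(ax[0]+r*np.cos(a),ax[1]+r*np.sin(a),zt))[::-1] for a in th] for r in rs]).astype(np.float32)
    S=cv2.remap(c["image"],P[...,0],P[...,1],cv2.INTER_LINEAR).astype(float)
    w=np.clip(S[...,2]-120,0,None).mean(0); z=(w*np.exp(1j*th)).sum(); return np.degrees(np.angle(z)).round(1), np.degrees(th)[w>30]
if __name__=="__main__":
    ax=(492,-113.5)
    for n in("top","scene"):
        c=cams.camera(n)
        for zt in(80,): print(n,pointer(c,ax,zt,6,18))
    s=manip.get_state(); print(s["time_s"],s["qpos"],s["position"],s["tcp_rot"],s["width"])
E
python3 p.py
```

```text
top (np.float64(-74.7), array([-97., -96., -95., -94., -93., -92., -91., -90., -89., -88., -87.,
       -86., -85., -84., -83., -82., -81., -80., -79., -78., -77., -76.,
       -75., -74., -73., -72., -71., -70., -69., -68., -67., -66., -65.,
       -64., -63., -62., -61., -60., -59., -58., -57., -56., -55., -54.,
       -53., -52.]))
scene (np.float64(-65.2), array([-88., -87., -86., -85., -84., -83., -82., -81., -80., -79., -78.,
       -77., -76., -75., -74., -73., -72., -71., -70., -69., -68., -67.,
       -66., -65., -64., -63., -62., -61., -60., -59., -58., -57., -56.,
       -55., -54., -53., -52., -51., -50., -49., -48., -47., -46.]))
0.55 [ 1.20872269e+00  2.90702437e-01 -1.53423320e-01  1.12668992e+00
  1.54680511e-05  1.43150052e+00] [115.97942387 512.01989587 239.29512154] [-3.14157563e+00 -1.80055485e-05  2.91881483e+00] 85.1873493641889
```

```bash
cat > q.py <<'E'
from h import *
def rect(c,X,z,w=30,s=8):
    src=np.float32([[-w,-w],[w,-w],[w,w],[-w,w]])
    P=np.float32([pix(c,(X[0]+a,X[1]+b,z))[::-1] for a,b in src])
    Q=np.float32([[(w-b)*s,(w-a)*s] for a,b in src])
    return cv2.warpPerspective(c["image"],cv2.getPerspectiveTransform(P,Q),(2*w*s,2*w*s),flags=cv2.INTER_LINEAR)
def line(c,X,z,rmax=17):
    I=rect(c,X,z).astype(float); v,u=np.mgrid[:480,:480]; dx=30-v/8; dy=30-u/8
    w=np.clip(I[...,2]-130,0,100)*(np.hypot(dx,dy)<rmax)
    m=np.array([(w*dx).sum(),(w*dy).sum()])/w.sum(); D=np.stack([dx-m[0],dy-m[1]]); C=np.einsum('iab,jab,ab->ij',D,D,w)
    e,V=np.linalg.eigh(C); d=V[:,1]*np.sign(V[:,1]@m); off=m[0]*d[1]-m[1]*d[0]
    return np.degrees(np.arctan2(d[1],d[0])).round(1),m.round(1),off.round(2),np.sqrt(e/w.sum()).round(1)
if __name__=="__main__":
    for n in("top","scene"):
        c=cams.camera(n); 
        for r in(15,17): print(n,line(c,(492,-113.5),80,r))
        h=cv2.cvtColor(rect(c,(492,-113.5),80),cv2.COLOR_BGR2HSV)
        # green in z=34 plane
        B=cv2.cvtColor(rect(c,(530,-126.5),34),cv2.COLOR_BGR2HSV); g=((B[...,0]>50)&(B[...,0]<72)&(B[...,1]>110)&(B[...,2]>100)).astype(np.uint8)
        k=cv2.findContours(g,0,2)[0]; k=max(k,key=cv2.contourArea); r=cv2.minAreaRect(k); print("green at",530+30-r[0][1]/8,-126.5+30-r[0][0]/8,np.array(r[1])/8,r[2])
        # block top outline at z=34
        Bk=rect(c,(492,-113.5),34,80,3); hs=cv2.cvtColor(Bk,cv2.COLOR_BGR2HSV)
        wmask=((hs[...,2]>205)&(hs[...,1]<40)).astype(np.uint8); k=max(cv2.findContours(wmask,0,2)[0],key=cv2.contourArea); print("block",cv2.minAreaRect(k)[1:],80-np.array(cv2.minAreaRect(k)[0])/3)
E
python3 q.py
```

```text
top (np.float64(-81.7), array([ 2.1, -7.5]), np.float64(-1.0), array([2. , 4.2]))
top (np.float64(-82.2), array([ 2.2, -8.5]), np.float64(-1.05), array([2. , 4.8]))
green at 533.2549171447754 -127.58324813842773 [12.30073166 16.45454597] 23.818649291992188
block ((271.90167236328125, 412.38372802734375), 19.57895278930664) [  5.67544556 -17.02953084]
scene (np.float64(-85.5), array([ 3.7, -8.1]), np.float64(-3.02), array([1.9, 3.5]))
scene (np.float64(-84.5), array([ 3.8, -9.2]), np.float64(-2.92), array([1.9, 4.2]))
green at 532.7626571655273 -128.06280517578125 [12.72647095 17.61529922] 18.083444595336914
block ((170.21075439453125, 416.3105163574219), 9.395467758178711) [23.95357768 -5.45132446]
```

jog_arm:
  plan:
    - [0, 0, 0, 2.5, -4.2, 0, 8.5]
    - [0, 0, 0, 2.5, -4.2, 0, 8.5]
    - [0, 0, 0, 2.5, -4.2, 0, 8.5]
    - [0, 0, 0, 2.5, -4.2, 0, 8.5]
    - [0, 0, 0, 2.5, -4.2, 0, 8.5]

```text
time_s: 1.27
position: [241.6, 300.8, 239.5]
tcp_rot: [3.141, 0.001, 2.919]
contact_force: [0.7, 0.2, 0.2]
width: 85.1
grip_force: 0.0
```

jog_arm:
  plan:
    - [0, 0, 0, 2.5, -4.2, 0, 8.5]
    - [0, 0, 0, 2.5, -4.2, 0, 8.5]
    - [0, 0, 0, 2.5, -4.2, 0, 8.5]
    - [0, 0, 0, 2.5, -4.2, 0, 8.5]
    - [0, 0, 0, 2.5, -4.2, 0, 8.5]

```text
time_s: 1.9
position: [366.7, 90.5, 239.6]
tcp_rot: [3.141, 0.001, 2.919]
contact_force: [1.4, -0.5, -1.2]
width: 85.0
grip_force: 0.0
```

jog_arm:
  plan:
    - [0, 0, 0, 2.5, -4.2, 0, 8.5]
    - [0, 0, 0, 2.5, -4.2, 0, 8.5]
    - [0, 0, 0, 2.5, -4.2, 0, 8.5]
    - [0, 0, 0, 2.5, -4.0, 0, 8.5]
    - [0, 0, 0, 2.5, -3.9, -2, 8.5]

```text
time_s: 2.52
position: [492.7, -115.0, 220.2]
tcp_rot: [-3.141, 0.003, 2.918]
contact_force: [1.7, 0.4, 0.2]
width: 85.2
grip_force: 0.0
```

jog_arm:
  plan:
    - [0, 0, 0, 0.3, -0.1, -4.0, 6.5]
    - [0, 0, 0, 0, 0, -4.0, 6.5]
    - [0, 0, 0, 0, 0, -3.0, 6.5]
    - [0, 0, 0, 0, 0, 0, 6.5]

```text
time_s: 3.02
position: [492.4, -113.4, 107.7]
tcp_rot: [3.141, -0.004, 2.919]
contact_force: [0.3, 0.7, 1.4]
width: 65.3
grip_force: 0.0
```

```bash
python3 - <<'E'
from h import *
c=cams.camera("scene"); cv2.imwrite("pics/a.png",cv2.resize(c["image"][180:330,170:370],(800,600),interpolation=cv2.INTER_CUBIC))
s=manip.get_state(); print(s["position"],s["qpos"],s["time_s"])
E
```

```text
[ 493.5621516  -113.78864556  109.20430981] [-3.71011813e-01  3.72248826e-01 -4.06460817e-01  7.93605310e-01
 -4.37124125e-06 -1.48236861e-01] 3.075
```

View pics/a.png

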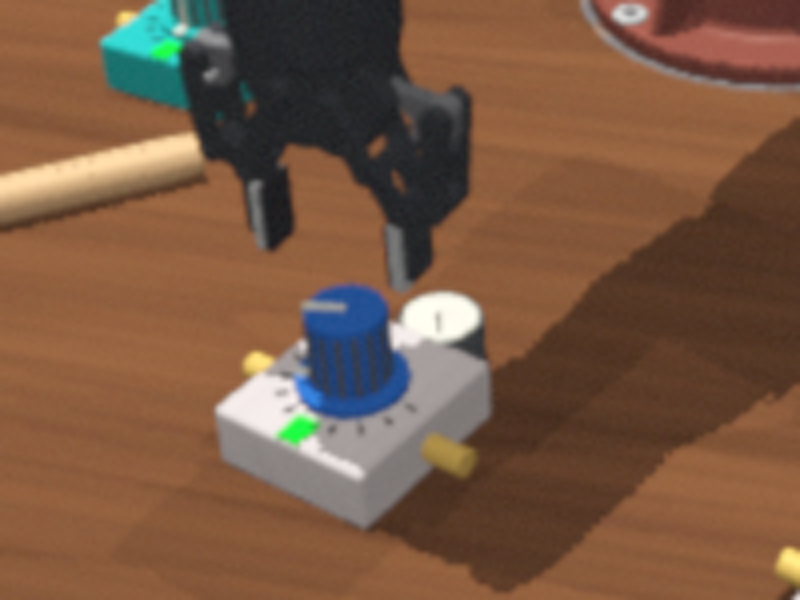

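The open fingers straddle the knob; knob top is at (345,300) in the crop. Descending and gripping.

jog_arm:
  plan:
    - [0, 0, 0, 0, 0, -3.0, 6.5]
    - [0, 0, 0, 0, 0, -2.4, 6.5]
    - [0, 0, 0, 0, 0, 0, 6.5]
    - [0, 0, 0, 0, 0, 0, 3]
    - [0, 0, 0, 0, 0, 0, 3]

```text
time_s: 3.7
position: [495.3, -114.3, 57.2]
tcp_rot: [-3.141, 0.003, 2.919]
contact_force: [-0.4, 0.8, 6.7]
width: 38.6
grip_force: 59.2
```

jog_arm:
  plan:
    - [0, 0, 0, 0, 0, 0, 3]
    - [0, 0, 0, 0, 0, 0, 3]

```text
time_s: 3.95
position: [495.3, -114.3, 57.2]
tcp_rot: [-3.141, 0.003, 2.919]
contact_force: [-0.3, 1.2, 6.9]
width: 38.5
grip_force: 59.3
```

jog_arm:
  plan:
    - [0, 0, 0.15, 0, 0, 0, 3]
    - [0, 0, 0.15, 0, 0, 0, 3]
    - [0, 0, 0.15, 0, 0, 0, 3]
    - [0, 0, 0.15, 0, 0, 0, 3]
    - [0, 0, 0.15, 0, 0, 0, 3]

```text
time_s: 4.58
position: [495.1, -113.3, 57.1]
tcp_rot: [-3.141, 0.003, -2.609]
contact_force: [-1.3, 5.7, 10.0]
width: 38.3
grip_force: 59.3
```

jog_arm:
  plan:
    - [0, 0, 0.15, 0, 0, 0, 3]
    - [0, 0, 0.15, 0, 0, 0, 3]
    - [0, 0, 0.05, 0, 0, 0, 3]
    - [0, 0, 0, 0, 0, 0, 3]
    - [0, 0, 0, 0, 0, 0, 3]

```text
time_s: 5.2
position: [494.8, -112.9, 57.1]
tcp_rot: [-3.141, 0.003, -2.263]
contact_force: [-2.8, 6.9, 11.2]
width: 38.6
grip_force: 59.5
```

```bash
python3 - <<'E'
from h import *
c=cams.camera("scene"); cv2.imwrite("pics/b.png",cv2.resize(c["image"][220:310,210:330],(800,600),interpolation=cv2.INTER_CUBIC))
s=manip.get_state(); print(s["position"],s["tcp_rot"],s["torque"],s["contact_force"],s["time_s"])
E
```

```text
[ 494.7690938  -112.93565851   57.14806307] [-3.14105647e+00  2.83749875e-03 -2.26340930e+00] [1.56411492 0.48018436 0.02365006] [-1.98651387  6.25672857 10.89897197] 5.25
```

View pics/b.png

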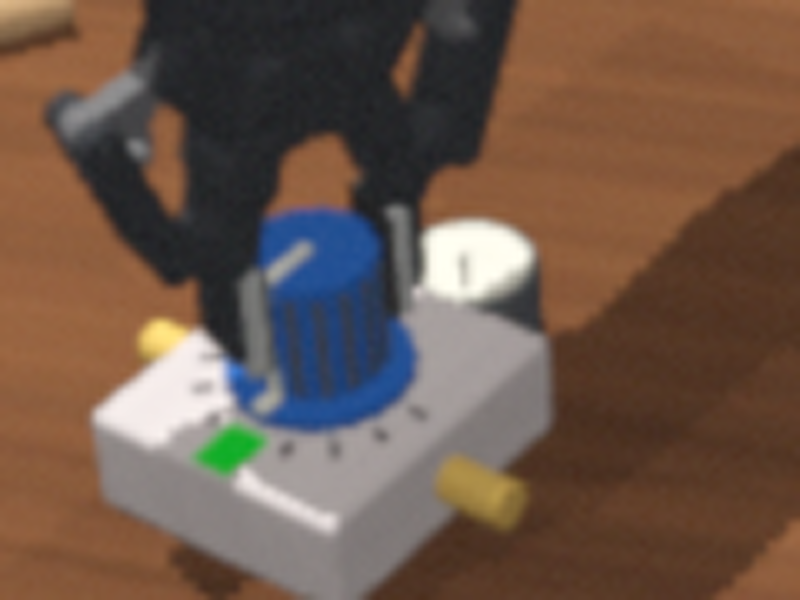

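```bash
python3 - <<'E'
from h import *
from q import rect
c=cams.camera("scene")
w=lambda u,v,z: world(c,(220+v/6.6667-.43,210+u/6.6667-.43),z)[:2]
ang=lambda d:np.degrees(np.arctan2(d[1],d[0])).round(1)
tip=w(262,406,39);base=w(275,380,39);a=w(311,243,80);b=w(272,276,80);g=w(230,449,34)
print("tip",tip,"base",base,"g",g,"top line",a,b,ang(b-a),"tip->g",ang(g-tip))
for A in((494,-114),(495,-114.5)): print(ang(tip-A),ang(g-A),np.hypot(*(tip-A)),np.hypot(*(g-A)))
# block top edges at z=34 for mark direction: corners left(93,412), front(345,520), right(550,345)
L,F,Rt=w(93,412,34),w(343,530,34),w(551,348,34); print("edges",ang(F-L),ang(Rt-F)," centre",(L+Rt)/2,np.hypot(*(F-L)),np.hypot(*(Rt-F)))
E
```

```text
tip [ 518.32782806 -123.54052204] base [ 506.68498274 -124.04841349] g [ 532.46041849 -128.1719357 ] top line [ 493.51976372 -114.29157344] [ 510.21157976 -119.58120805] -17.6 tip->g -18.1
-21.4 -20.2 26.131681518779477 40.98838313584765
-21.2 -20.1 25.018365271046097 39.87737177154909
edges 70.6 159.9  centre [ 497.66164954 -112.8502426 ] 91.17778866011321 93.6731085168544
```

The pointer is at about −19.5±2°, against about −19.8° for the mark, which is aligned (the mark spans ±10°). Now the pull.

jog_arm:
  plan:
    - [0, 0, 0, 0, 0, 0.6, 3]
    - [0, 0, 0, 0, 0, 0.6, 3]
    - [0, 0, 0, 0, 0, 0.5, 3]
    - [0, 0, 0, 0, 0, 0.3, 3]
    - [0, 0, 0, 0, 0, 0, 3]

```text
time_s: 5.92
position: [493.8, -112.7, 72.5]
tcp_rot: [3.139, 0.002, -2.264]
contact_force: [14.0, 0.3, -53.6]
width: 38.4
grip_force: 71.5
```

jog_arm:
  plan:
    - [0, 0, 0, 0, 0, -0.2, 3]
    - [0, 0, 0, 0, 0, 0, 3]

```text
time_s: 6.18
position: [494.0, -112.7, 72.1]
tcp_rot: [3.139, 0.002, -2.264]
contact_force: [8.4, 3.7, -31.5]
width: 38.3
grip_force: 74.6
```

```bash
python3 - <<'E'
from h import *
c=cams.camera("scene"); cv2.imwrite("pics/c.png",cv2.resize(c["image"][220:310,210:330],(800,600),interpolation=cv2.INTER_CUBIC))
E
```

```text
(no output)
```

View pics/c.png

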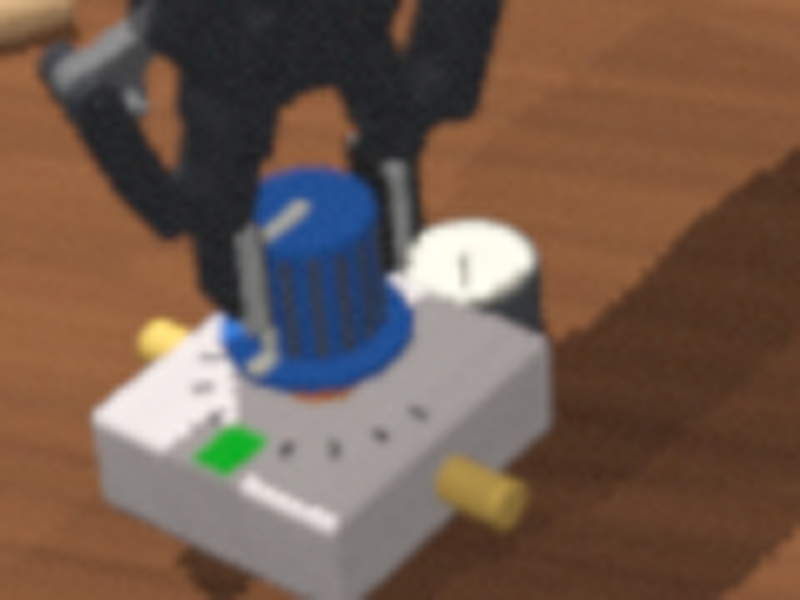

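The knob is out with the orange collar showing at (320,395). Releasing and retreating.

jog_arm:
  plan:
    - [0, 0, 0, 0, 0, -0.1, 3]
    - [0, 0, 0, 0, 0, 0, 6.5]
    - [0, 0, 0, 0, 0, 0, 6.5]
    - [0, 0, 0, 0, 0, 0, 6.5]
    - [0, 0, 0, 0, 0, 2, 6.5]

```text
time_s: 6.85
position: [493.1, -113.8, 91.9]
tcp_rot: [3.14, -0.001, -2.265]
contact_force: [0.1, -0.8, 0.9]
width: 65.0
grip_force: 0.0
```

jog_arm:
  plan:
    - [0, 0, 0, 0, 0, 4, 6.5]
    - [0, 0, 0, 0, 0, 5, 6.5]
    - [0, 0, 0, -3, 4, 3, 6.5]
    - [0, 0, 0, -3, 5, 0, 6.5]
    - [0, 0, 0, -3, 5, 0, 6.5]

```text
time_s: 7.48
position: [403.4, 27.0, 213.1]
tcp_rot: [-3.14, 0.001, -2.266]
contact_force: [-0.0, 0.8, -0.0]
width: 64.8
grip_force: 0.0
```

jog_arm:
  plan:
    - [0, 0, 0, -2, 5, 0, 6.5]
    - [0, 0, 0, 0, 5, 0, 6.5]
    - [0, 0, 0, 0, 5, 0, 6.5]
    - [0, 0, 0, 0, 0, 0, 6.5]
    - [0, 0, 0, 0, 0, 0, 6.5]

```text
time_s: 8.1
position: [383.9, 175.8, 212.4]
tcp_rot: [-3.141, -0.0, -2.264]
contact_force: [-0.2, -0.2, -0.0]
width: 65.2
grip_force: 0.0
```

```bash
python3 - <<'E'
from h import *
from q import rect,line
S=cams.camera("scene"); T=cams.camera("top"); A=(494.5,-114)
print(line(S,A,94),line(T,A,94)); 
for c in (S,T): h=c["range_z"]; r,k=pix(c,(*A,94)); print("top z",world(c,(r,k)))
cv2.imwrite("pics/d.png",np.hstack([cv2.resize(S["image"][215:315,205:305],(400,400)),cv2.resize(rect(T,A,94,60,4),(400,400))]))
print(manip.get_state()["time_s"],manip.get_state()["position"])
E
```

```text
(np.float64(-16.8), array([ 8. , -3.7]), np.float64(1.19), array([1.8, 4.8])) (np.float64(-6.0), array([ 7.8, -2.2]), np.float64(1.37), array([4.1, 5.5]))
top z [ 494.66997726 -113.92456608   94.13662936]
top z [ 495.08577361 -114.1369268    92.00006485]
8.2 [384.0697507  175.14314123 212.39641246]
```

View pics/d.png

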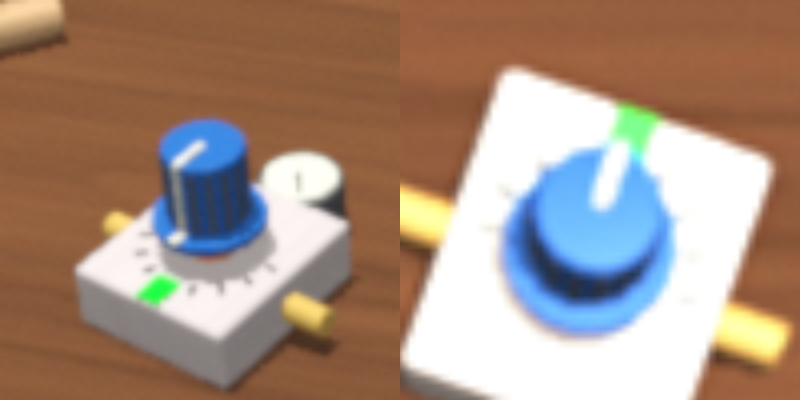

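The knob is out (its top is at about 94 mm) and its pointer, at about −18°, lines up with the green mark at about −19.5°. The gripper is clear, so I'm handing in.

```bash
python3 -c "
from rig import manip
print(manip.finish_job())"
```

```text
the job is handed in; nothing more can be done
None
```

The blue knob's pointer is on the green mark (within about 2°), the knob is pulled fully out and released, the red knob was never approached, and the job was handed in at about 8.2 s; no verdict was returned.

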